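# Set the hold-down screw of a woodworking jig

### The job

Slide the pale top blank sideways off the stack of boards, without lifting it, onto the bed of the blue jig until it lies squarely against the end stop, leaving the two boards below and the other things on the bench where they are. Then wind the red-knobbed crank of the hold-down screw clockwise until it bottoms, and back it off a quarter turn, so that the blank has its running clearance.

Things in the scene. Friction and masses are not known exactly. Their poses are not given: they have to be found in the camera images.
- jig: Blue jig fixed to the bench, yaw varies. Origin: on the bench top, under the vertical screw axis; z up. In its frame: flat bed 130 mm wide (x -65 to 65 mm), y -40 to +125 mm, top 29 mm above the bench. The stack stands on the bench past the bed's open +y end, centred near y = +210 mm, so the blank slides towards -y; home against the stop its centre is at x = 0, y = +40 mm.
- end_stop (a point): Middle of the end stop's face, at bed height: an aluminium cross bar standing 12 mm above the bed at the jig's y = -40 mm, facing +y.
- bridge_top (a point): Top of the blue arm where the screw passes down through it, 94 mm above the bench, on the screw axis. The arm is 40 mm wide and 22 mm thick, from x = -22 mm to the column beside the bed (jig's x 75 to 115 mm, y +-35 mm). The crank turns above all of it.
- blank: The pale wooden blank, top board of the stack, 100 (its x) x 160 (its y) x 15 mm thick, about 0.17 kg, loose. Origin: centre of its underside, at first 30 mm above the bench (1 mm higher than the bed). Its y lies within a few degrees of the jig's y.
- board_middle: Darker board right under the blank, same size, loose; origin at the centre of its underside (15 mm above the bench). Must stay where it is.
- board_bottom: Darker lowest board of the stack, same size, on the bench, loose; origin at the centre of its underside. Must stay where it is.
- screw (a joint): Angle of the hold-down screw and crank, rad. 0 = bottomed (hard stop; the 38 mm rubber pad is then within 1 mm of the blank on the bed), crank along the jig's -x. Grows anticlockwise seen from above, as it backs off, to 9.4; starts 0.7 to 1.25 turns up. Screw and crank rise 8 mm a turn. Stiff (about 3.5 N at the knob), stays where it is left.
- crank_knob (a point): Centre of the crank's upright red knob, 24 mm in diameter, 52 mm tall (26 mm above and below this point; the crank bar, 18 mm wide and 12 mm thick, ends at its foot), 65 mm from the screw axis. With the screw bottomed this point is 138 mm above the bench. The knob does not spin on the crank.
- glue: Yellow glue bottle, 56 mm across, 160 mm tall, standing; origin at the centre of its base. Bystander.
- jar: Amber jar with a steel lid, 68 mm across, 85 mm tall, standing; origin at the centre of its base. Bystander.
- hammer: Hammer lying on the bench, about 260 mm long along its x, head at +x; origin under its middle. Bystander.
Mind the look-alikes: they are no part of the job. Of the things shaped like the jig, the blue one is meant. Leave any purple look-alike of the blank alone.

How it is judged:
By the outcome, as a careful person would: the job done as asked, in the order asked, and still so for the second after the job is handed in, with the robot touching nothing.
It also fails if it takes over 72 s, if anything falls off the work surface, if the arm or the gripper's body presses on something with over 40 N, if the wrist force passes 120 N, or if a joint passes its speed limit or range.

### The arm

A 6-joint arm with a two-finger parallel gripper is mounted at the origin on the work surface. World frame = base frame: x ahead of the robot, y to its left, z up, the work surface at z = 0. Lengths are in m, angles in degrees, forces in N, time in s.
With the tool pointing down it reaches from about 0.425 to 1.125 m from the base axis. Payload 14.9 kg.
Tool frame: the origin (TCP) lies between the finger pads; the fingertips stand 11 mm ahead of it and the grasp point (between the pads) lies 8 mm behind it; z points along the fingers, y is the line along which they close (so a half turn about z gives the same grasp; the last joint's range is limited). The gripper opens to 91 mm and grips with 3 to 60 N. Pads are 32 mm wide; open, the fingers measure 118 mm over their backs; the gripper's body (76 mm by 178 mm) begins 60 mm behind the grasp point.
Start: joints at [-72.324, 21.709, 99.362, -0, 58.929, -1.908], TCP at [0.235, -0.66, 0.225] pointing down, gripper open.
Joint ranges: [-158.91, 158.91], [-42.39, 125.64], [0.06, 152.35], [-60.88, 240.88], [17.5, 164.5], [-176.32, 176.32]. Speed limits (degrees/s): [108.29, 108.29, 136.94, 180, 180, 180].

### API

Orientations are given as [roll, pitch, yaw] about the fixed x, y, z axes, in that order (R = Rz(yaw) Ry(pitch) Rx(roll)).
In Python, from plant import robot gives the robot as it stands.
- The arm moves only by the tool drive_tool, never from a script. Its argument "plan" is one flat list of numbers, 6 for each row, row after row: the shift along the tool's x, y, z as a fraction of full scale, then the turn, a rotation vector about the tool's x, y, z as a fraction of full scale. In form: [x, y, z, ax, ay, az, x, y, z, ax, ay, az, ...]. A call has 1 to 10 rows; each row shifts and turns the commanded pose from where the row before left it, along the tool's axes as they then stand; what a row does not reach is not made up. Full scale, the value 1, is 0.3 m for a shift and pi rad for a turn. A row lasts 1/10 s, in which the tool goes at most 50 mm and 8.59 degrees, less where a joint would pass 70% of its speed; a pose out of reach is approached as far as the arm can. A call with a number of a shift or a turn outside -1 to 1 is refused whole. A call with a gripper value outside its range is refused whole. "grip" is the opening, from -1 (shut) to 1 (fully open), set as the call begins (left out, the last holds). The fingers move at their own pace and stop on an object; "force" is the grip in N (left out, the last holds). Time passes only in rows, so rows that do not move let the fingers close. It gives the time, the measured TCP pose, the force, the opening and the grip force at its end, in the units of the state.
- robot.get_obs(): the state, without advancing time (a new reading comes with each control period).
- robot.grab_frame(name): name is "side" or "top"; returns (picture, depth): 420x560x3 uint8, blue, green, red; 420x560 float32, m along the optical axis (not along the pixel's ray), 0 where there is no reading.
- robot.camera_params(name): a dict with "fx", "fy", "cx", "cy" (pixels), "pose" (4x4, takes a point from camera to world coordinates). Camera axes: x right, y down, z forward; pixel columns grow to the right and rows downward; lengths in m; the calibration is good to about 2 mm. A picture is of the moment at which its call begins. camera_params takes no time and is no camera call.
- robot.job_done(): hands the job in; it is judged then, once.
The state is a dict: "time": time; "joint_positions": joint angles; "qd": joint speeds; "tau": joint torques, N m; "tcp_pos": TCP position; "tcp_rot": TCP orientation; "wrist_force": force on the tool from outside, world axes, zero at the start; "wrist_torque": the same for the moment, N m; "opening": finger opening in m; "gripper_force": force on a finger pad.
Only numpy, scipy, OpenCV 4.12 (cv2) and the standard library are available. Lean on these libraries where they do the work, as an engineer would, in place of code of your own. Each camera call takes 0.05 s, during which the arm holds its last target. There are 200 camera calls.

## Working session

There is one attempt and no reset: what is moved stays moved. The work goes in short steps, Python scripts to look and compute and a tool call to move; the robot and the scene stay as the last step left them, time stands still between calls to the robot, and variables do not carry over. Pictures are saved under pics/ and viewed, at most 10 in all, crops included, and the job is handed in when it is done.

Besides the shell and the picture viewer there is one more tool, called after ">>>" as name(argument=value, ...) on one line, values as JSON. drive_tool: Moves the arm, as the interface text tells. Its arguments: {"type":"object","properties":{"plan":{"type":"array","items":{"type":"number"}},"grip":{"type":"number"},"force":{"type":"number"}},"required":["plan"]}

```bash
mkdir -p pics
cat > h.py <<'E'
import numpy as np,cv2
from plant import robot
def grab(n):
    im,d=robot.grab_frame(n); p=robot.camera_params(n)
    v,u=np.mgrid[0:420,0:560]
    c=np.stack([(u-p['cx'])/p['fx']*d,(v-p['cy'])/p['fy']*d,d],-1)
    P=np.asarray(p['pose']); w=c@P[:3,:3].T+P[:3,3]; w[d==0]=np.nan
    return im,w
E
python3 - <<'E'
from h import *
a,w=grab('top'); b,w2=grab('side')
np.savez('/tmp/f.npz',a=a,w=w,b=b,w2=w2)
cv2.imwrite('pics/top.png',a);cv2.imwrite('pics/side.png',b)
print(robot.get_obs())
for n in('top','side'): print(np.asarray(robot.camera_params(n)['pose']).round(3), robot.camera_params(n)['fx'])
E
```

```text
{'time': 0.1, 'joint_positions': array([-7.23243793e+01,  2.17353762e+01,  9.93903624e+01, -6.48445676e-04,
        5.89298822e+01, -1.90857480e+00]), 'qd': array([-0.00476771,  0.00358278, -0.04220805, -0.02852267, -0.01372022,
       -0.02470286]), 'tau': array([-1.26948256e-03, -7.65034032e+01, -4.35292053e+01,  6.51370897e-02,
        3.98066675e-02,  1.33577475e-05]), 'tcp_pos': array([ 0.23451881, -0.65919503,  0.22437191]), 'tcp_rot': array([-1.79944392e+02, -1.29765068e-03,  1.95845298e+01]), 'wrist_force': array([-0.11064139,  0.57090224,  0.72619754]), 'wrist_torque': array([ 0.02433682, -0.03818534, -0.01886649]), 'gripper_force': 0.0, 'opening': 0.09121628957075205}
[[-0.021 -0.982  0.186  0.354]
 [-1.     0.018 -0.018  0.005]
 [ 0.014 -0.186 -0.982  1.147]
 [ 0.     0.     0.     1.   ]] 439.42759945636743
[[-0.761 -0.32   0.563 -0.051]
 [-0.648  0.387 -0.656  0.688]
 [-0.008 -0.865 -0.502  0.642]
 [ 0.     0.     0.     1.   ]] 409.1873950539658
```

View pics/top.png

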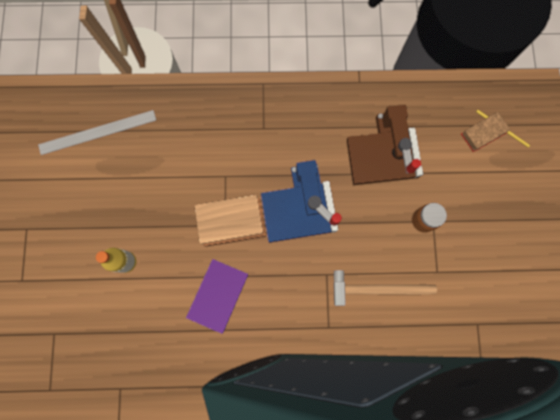

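View pics/side.png

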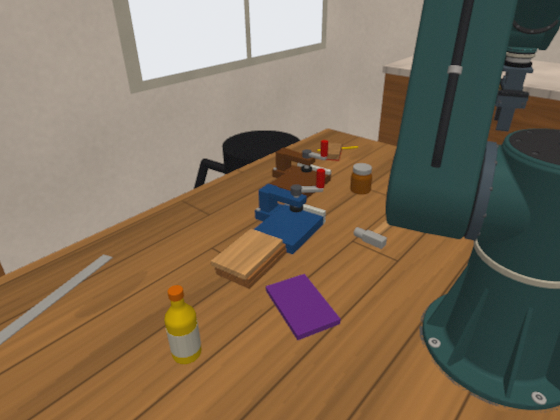

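The top view shows the blank at (230,220), the blue bed at (296,213), the stop at (331,205) and the red knob at (335,218). The jig's y axis is roughly world +y. Next I'll measure these.

Run:
```python
import numpy as np,cv2
f=np.load('/tmp/f.npz');a,w=f['a'],f['w']
hsv=cv2.cvtColor(a,cv2.COLOR_BGR2HSV)
z=w[...,2]; U=np.zeros((420,560),bool);U[150:255,185:350]=1
def rect(m,n):
    p=w[m][:,:2]; r=cv2.minAreaRect((p*1000).astype(np.float32)); print(n,m.sum(),np.round(r[0],1),np.round(r[1],1),round(r[2],2),'z',np.median(w[m][:,2]).round(4))
    return p
blank=U&(z>.038)&(z<.052)&(np.arange(560)[None]<268)
rect(blank,'blank')
H=hsv[...,0];S=hsv[...,1]
bl=U&(H>100)&(H<125)&(S>120)
rect(bl&(z>.022)&(z<.036),'bed'); rect(bl&(z>.085)&(z<.102),'arm')
red=U&((H<6)|(H>174))&(S>180)
print('red z',np.percentile(z[red],[5,50,95]))
t=red&(z>np.nanmax(z[red])-.008); rect(t,'knobtop')
wh=U&(S<60)&(z>.034)&(z<.05)&(np.arange(560)[None]>318); rect(wh,'stop')
gr=U&(z>.10)&~red; rect(gr,'crank');
for n,(u0,u1,v0,v1) in dict(glue=(90,140,240,275),jar=(410,450,200,235),ham=(330,440,265,310)).items():
    m=np.zeros_like(U);m[v0:v1,u0:u1]=1;m&=z>.012; rect(m,n)
c=cv2.resize(a[150:255,180:350],None,fx=4.5,fy=4.5,interpolation=cv2.INTER_CUBIC);cv2.imwrite('pics/c1.png',c)
# edges fits: bed sides
from numpy.linalg import svd
m=blank
```

```text
blank 2464 [547.3 138.6] [100.8 160.1] 8.75 z 0.0449
bed 2371 [581.9 -32.1] [165.4 157.1] 8.02 z 0.0289
arm 642 [611.7 -69.2] [128.8  46.1] 7.66 z 0.0935
red z [0.15713099 0.1719193  0.17473439]
knobtop 59 [ 520.5 -120.6] [15.9 19.1] 43.55 z 0.1721
stop 228 [ 576.8 -122.6] [129.   15.6] 7.97 z 0.041
crank 333 [578.5 -83.3] [152.8  51.1] 20.48 z 0.1218
glue 745 [445.2 401.5] [48.5 55.7] 82.3 z 0.1056
jar 749 [ 539.9 -370.3] [62.8 63.2] 72.1 z 0.0826
ham 1269 [ 367.6 -256.5] [259.6  84.9] 89.07 z 0.0236
```

View pics/c1.png

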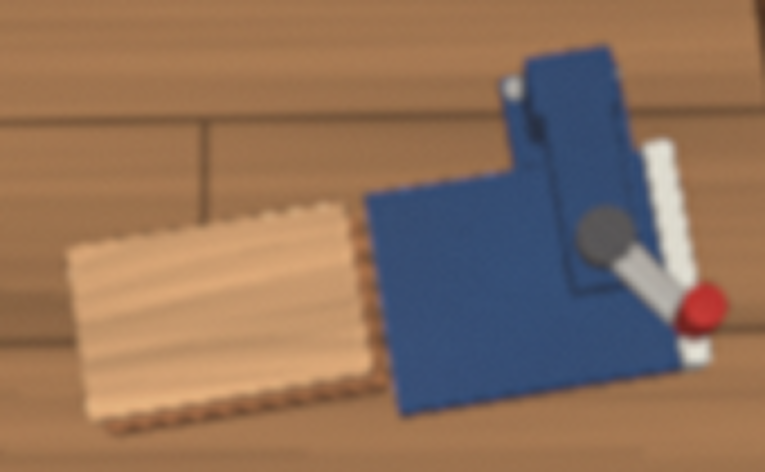

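```bash
cat > plan.py <<'E'
import numpy as np
from plant import robot
def plan(wps,step=.045,turn=8.0,nd=3,start=None):
    """wps: (x,y,z,yaw deg). prints calls of <=10 rows, tool pointing down"""
    o=robot.get_obs(); p=np.array(o['tcp_pos']); y=o['tcp_rot'][2]
    if start is not None: p=np.array(start[:3],float); y=start[3]
    rows=[]
    for w in wps:
        d=np.array(w[:3])-p; n=max(1,int(np.ceil(max(np.linalg.norm(d)/step,abs(w[3]-y)/turn))))
        P0,Y0=p.copy(),y
        for i in range(1,n+1):
            c,s=np.cos(np.radians(y)),np.sin(np.radians(y))
            R=np.array([[c,s,0],[s,-c,0],[0,0,-1]])
            r=np.round(R.T@(P0+(w[:3]-P0)*i/n-p)/.3,nd); a=round(-(Y0+(w[3]-Y0)*i/n-y)/180,nd+1)
            p=p+R@r*.3; y-=a*180
            rows.append([float(v)+0 for v in (*r,0,0,a)])
    for i in range(0,len(rows),10): print(','.join('%g'%v for r in rows[i:i+10] for v in r))
    print('end',p.round(4),round(y,2))
E
python3 - <<'E'
from plan import *
plan([(.40,-.48,.27,30),(.53,-.05,.27,75),(.529,.258,.27,98.75),(.529,.258,.046,98.75)])
E
```

```text
0.12,-0.063,-0.025,0,0,-0.0096,0.122,-0.059,-0.026,0,0,-0.0097,0.123,-0.056,-0.025,0,0,-0.0096,0.126,-0.052,-0.025,0,0,-0.0097,0.126,-0.048,-0.026,0,0,-0.0096,0.128,-0.044,-0.025,0,0,-0.0097,0.109,-0.102,0,0,0,-0.025,0.117,-0.094,0,0,0,-0.025,0.124,-0.084,0,0,0,-0.025,0.13,-0.074,0,0,0,-0.025
0.136,-0.064,0,0,0,-0.025,0.14,-0.053,0,0,0,-0.025,0.144,-0.041,0,0,0,-0.025,0.146,-0.031,0,0,0,-0.025,0.149,-0.018,0,0,0,-0.025,0.15,-0.007,0,0,0,-0.025,0.142,-0.038,0,0,0,-0.0188,0.143,-0.03,0,0,0,-0.0189,0.145,-0.022,0,0,0,-0.0188,0.146,-0.013,0,0,0,-0.0189
0.147,-0.004,0,0,0,-0.0188,0.146,0.005,0,0,0,-0.0189,0.146,0.013,0,0,0,-0.0188,0,0,0.149,0,0,0,0,0,0.15,0,0,0,0,0,0.149,0,0,0,0,0,0.149,0,0,0,0,0,0.15,0,0,0
end [0.5291 0.2579 0.0459] 98.75
```

>>> drive_tool(plan=[0.12,-0.063,-0.025,0,0,-0.0096,0.122,-0.059,-0.026,0,0,-0.0097,0.123,-0.056,-0.025,0,0,-0.0096,0.126,-0.052,-0.025,0,0,-0.0097,0.126,-0.048,-0.026,0,0,-0.0096,0.128,-0.044,-0.025,0,0,-0.0097,0.109,-0.102,0,0,0,-0.025,0.117,-0.094,0,0,0,-0.025,0.124,-0.084,0,0,0,-0.025,0.13,-0.074,0,0,0,-0.025], grip=0.32)

```text
time: 1.1
tcp_pos: [0.452, -0.3066, 0.2703]
tcp_rot: [-180.0, -0.0, 48.2]
wrist_force: [1.0, 0.7, 0.9]
opening: 0.0604
gripper_force: 0.0
```

>>> drive_tool(plan=[0.136,-0.064,0,0,0,-0.025,0.14,-0.053,0,0,0,-0.025,0.144,-0.041,0,0,0,-0.025,0.146,-0.031,0,0,0,-0.025,0.149,-0.018,0,0,0,-0.025,0.15,-0.007,0,0,0,-0.025,0.142,-0.038,0,0,0,-0.0188,0.143,-0.03,0,0,0,-0.0189,0.145,-0.022,0,0,0,-0.0188,0.146,-0.013,0,0,0,-0.0189])

```text
time: 2.1
tcp_pos: [0.529, 0.1274, 0.2704]
tcp_rot: [-180.0, 0.0, 88.7]
wrist_force: [0.7, -0.3, 0.3]
opening: 0.0604
gripper_force: 0.0
```

>>> drive_tool(plan=[0.147,-0.004,0,0,0,-0.0188,0.146,0.005,0,0,0,-0.0189,0.146,0.013,0,0,0,-0.0188,0,0,0,0,0,0])

```text
time: 2.5
tcp_pos: [0.5288, 0.2615, 0.2703]
tcp_rot: [180.0, -0.0, 99.1]
wrist_force: [0.3, -1.4, 0.1]
opening: 0.0603
gripper_force: 0.0
```

>>> drive_tool(plan=[0,0,0.15,0,0,0.002,0,0,0.15,0,0,0,0,0,0.15,0,0,0,0,0,0.15,0,0,0,0,0,0.148,0,0,0,0,0,0,0,0,0,-0.03,0,0,0,0,0,-0.01,0,0,0,0,0,-0.01,0,0,0,0,0])

```text
time: 3.4
tcp_pos: [0.5328, 0.2426, 0.0486]
tcp_rot: [179.8, -0.0, 98.4]
wrist_force: [-0.1, -0.1, 0.2]
opening: 0.0601
gripper_force: 0.0
```

Run:
```python
from plan import *
o=robot.get_obs();print(o['tcp_pos'],o['tcp_rot'],o['wrist_force'],o['joint_positions'])
```

```text
[0.53281103 0.24264306 0.04856422] [ 1.79807812e+02 -4.54420058e-02  9.83584869e+01] [-0.09760105 -0.07239905  0.24743141] [ 2.22045795e+01  2.67755034e+01  1.15589348e+02 -3.07950421e-03
  3.74376702e+01  1.38486108e+01]
```

Run:
```python
from plan import *
plan([(.5329,.234,.0465,98.5),(.5365,.205,.0465,98.4),(.5525,.070,.0465,98)],step=.008,nd=4)
```

```text
-0.0143,-0.0019,0.0034,0,0,-0.00039,-0.0142,-0.002,0.0035,0,0,-0.0004,-0.0244,-0.0006,0,0,0,0.00014,-0.0243,-0.0006,0,0,0,0.00014,-0.0244,-0.0006,0,0,0,0.00014,-0.0243,-0.0006,0,0,0,0.00014,-0.0266,-0.0008,0,0,0,0.00013,-0.0267,-0.0007,0,0,0,0.00013,-0.0266,-0.0008,0,0,0,0.00013,-0.0267,-0.0007,0,0,0,0.00013
-0.0266,-0.0007,0,0,0,0.00013,-0.0267,-0.0007,0,0,0,0.00013,-0.0266,-0.0007,0,0,0,0.00013,-0.0267,-0.0007,0,0,0,0.00014,-0.0266,-0.0007,0,0,0,0.00013,-0.0267,-0.0006,0,0,0,0.00013,-0.0266,-0.0007,0,0,0,0.00013,-0.0267,-0.0006,0,0,0,0.00013,-0.0266,-0.0006,0,0,0,0.00013,-0.0267,-0.0007,0,0,0,0.00013
-0.0266,-0.0006,0,0,0,0.00013,-0.0267,-0.0006,0,0,0,0.00013,-0.0266,-0.0006,0,0,0,0.00013
end [0.5525 0.07   0.0465] 98.0
```

>>> drive_tool(plan=[-0.014,-0.002,0.0035,0,0,-0.0004,-0.014,-0.002,0.0035,0,0,-0.0004,-0.014,-0.0005,0,0,0,0,-0.014,-0.0005,0,0,0,0,-0.0244,-0.0006,0,0,0,0.0001,-0.0244,-0.0006,0,0,0,0.0001,-0.0266,-0.0007,0,0,0,0.0001])

```text
time: 4.1
tcp_pos: [0.5352, 0.2028, 0.044]
tcp_rot: [-180.0, -0.0, 98.5]
wrist_force: [-0.9, 2.4, 1.8]
opening: 0.0603
gripper_force: 1.4
```

```bash
cat > look.py <<'E'
from h import *
import sys
O=np.array([570.3,-76.1]);c,s=np.cos(np.radians(8)),np.sin(np.radians(8))
def look(name,crop=(150,255,180,350),f=4.5):
    a,w=grab('top');z=w[...,2];S=cv2.cvtColor(a,cv2.COLOR_BGR2HSV)
    v,u=np.mgrid[0:420,0:560]
    U=(v>150)&(v<255)&(u>185)&(u<335)
    pale=U&(S[...,0]<22)&(S[...,2]>130)&(z>.036)&(z<.052)
    n,l,st,_=cv2.connectedComponentsWithStats(pale.astype(np.uint8))
    pale=l==1+np.argmax(st[1:,4])
    r=cv2.minAreaRect((w[pale][:,:2]*1000).astype(np.float32)); d=np.array(r[0])-O
    print('blank',np.round(r[0],1),np.round(r[1],1),round(r[2],2),'jig xy',round(c*d[0]+s*d[1],1),round(-s*d[0]+c*d[1],1))
    q=crop;cv2.imwrite('pics/%s.png'%name,cv2.resize(a[q[0]:q[1],q[2]:q[3]],None,fx=f,fy=f,interpolation=cv2.INTER_CUBIC))
    return a,w
E
python3 -c "
from look import *
look('c2');o=robot.get_obs();print(o['tcp_pos'],o['tcp_rot'],o['wrist_force'])"
```

```text
blank [551.7  99.9] [101.2 145. ] 8.41 jig xy 6.0 176.8
[0.5351903  0.20186974 0.04393109] [-1.79978086e+02  1.53896375e-02  9.84595712e+01] [-0.41065835 -0.92714285 -0.11383771]
```

View pics/c2.png

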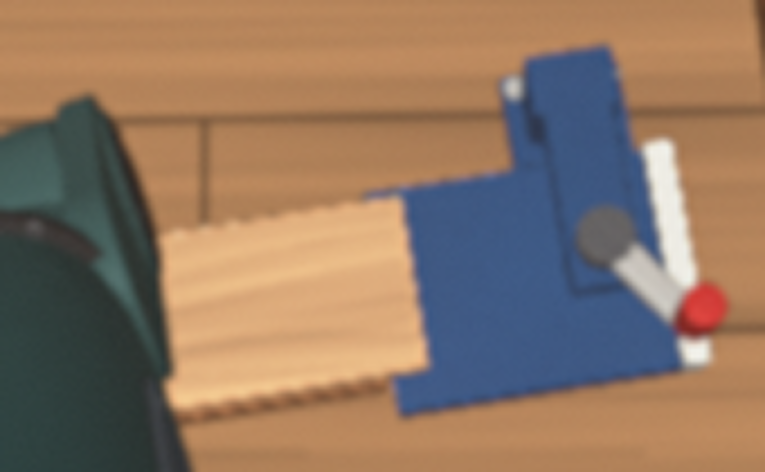

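Run:
```python
from plan import *
plan([(.5492,.0640,.0450,98)],step=.008,nd=4)
```

```text
-0.0256,-0.0012,-0.0002,0,0,0.00014,-0.0257,-0.0012,-0.0002,0,0,0.00014,-0.0256,-0.0011,-0.0002,0,0,0.00015,-0.0256,-0.0012,-0.0002,0,0,0.00014,-0.0257,-0.0011,-0.0002,0,0,0.00014,-0.0256,-0.0012,-0.0002,0,0,0.00014,-0.0257,-0.0011,-0.0002,0,0,0.00014,-0.0256,-0.0011,-0.0002,0,0,0.00014,-0.0256,-0.0011,-0.0002,0,0,0.00015,-0.0257,-0.0011,-0.0002,0,0,0.00014
-0.0256,-0.0011,-0.0002,0,0,0.00014,-0.0257,-0.001,-0.0002,0,0,0.00014,-0.0256,-0.0011,-0.0002,0,0,0.00014,-0.0256,-0.001,-0.0002,0,0,0.00015,-0.0257,-0.001,-0.0002,0,0,0.00014,-0.0256,-0.0011,-0.0002,0,0,0.00014,-0.0257,-0.001,-0.0002,0,0,0.00014,-0.0256,-0.001,-0.0002,0,0,0.00014
end [0.5492 0.064  0.045 ] 98.0
```

>>> drive_tool(plan=[-0.0256,-0.0012,-0.0002,0,0,0.00014,-0.0256,-0.0012,-0.0002,0,0,0.00014,-0.0256,-0.0012,-0.0002,0,0,0.00014,-0.0256,-0.0012,-0.0002,0,0,0.00014,-0.0256,-0.0012,-0.0002,0,0,0.00014,-0.0256,-0.0012,-0.0002,0,0,0.00014,-0.0256,-0.0011,-0.0002,0,0,0.00014,-0.0256,-0.0011,-0.0002,0,0,0.00014,-0.0256,-0.0011,-0.0002,0,0,0.00014,-0.0256,-0.0011,-0.0002,0,0,0.00014])

```text
time: 5.15
tcp_pos: [0.5429, 0.1263, 0.0446]
tcp_rot: [-180.0, 0.0, 98.2]
wrist_force: [1.1, 0.8, 0.4]
opening: 0.0597
gripper_force: 0.3
```

>>> drive_tool(plan=[-0.0256,-0.0011,-0.0002,0,0,0.00014,-0.0256,-0.0011,-0.0002,0,0,0.00014,-0.0256,-0.0011,-0.0002,0,0,0.00014,-0.0256,-0.001,-0.0002,0,0,0.00014,-0.0256,-0.001,-0.0002,0,0,0.00014,-0.0256,-0.001,-0.0002,0,0,0.00014,0,0,0,0,0,0])

```text
time: 5.85
tcp_pos: [0.5477, 0.0802, 0.045]
tcp_rot: [180.0, 0.0, 98.0]
wrist_force: [0.2, 1.0, -0.0]
opening: 0.0604
gripper_force: 0.0
```

```bash
python3 -c "
from look import *
look('c3');o=robot.get_obs();print(o['tcp_pos'],o['tcp_rot'],o['wrist_force'])"
```

```text
blank [565.6 -38.5] [100.7 116.2] 7.92 jig xy 0.5 37.9
[0.54762468 0.08062347 0.04502476] [1.79997395e+02 2.32960732e-03 9.80375889e+01] [-0.48673263 -0.31538962  0.44765041]
```

View pics/c3.png

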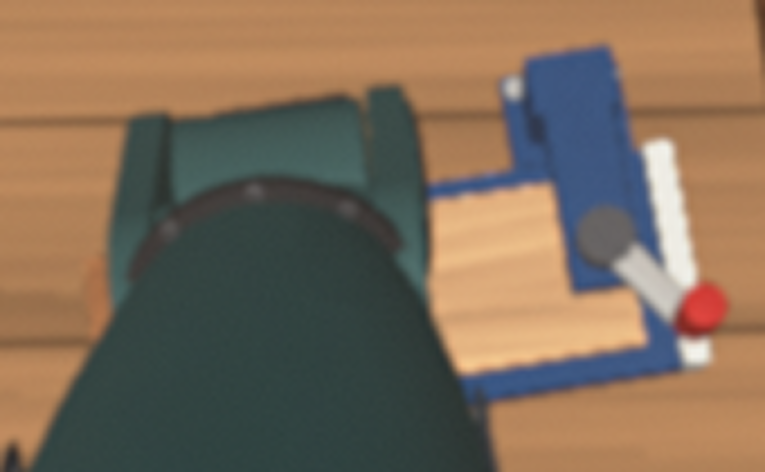

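>>> drive_tool(plan=[-0.02,-0.0005,0,0,0,0.0001,-0.02,-0.0005,0,0,0,0.0001,-0.016,-0.0005,0,0,0,0,-0.01,0,0,0,0,0,-0.004,0,0,0,0,0,-0.003,0,0,0,0,0])

```text
time: 6.5
tcp_pos: [0.5501, 0.0594, 0.045]
tcp_rot: [-180.0, -0.0, 98.0]
wrist_force: [-2.1, 9.0, 0.6]
opening: 0.0601
gripper_force: 5.2
```

>>> drive_tool(plan=[-0.002,0,0,0,0,0,-0.002,0,0,0,0,0])

```text
time: 6.7
tcp_pos: [0.5499, 0.0592, 0.045]
tcp_rot: [-180.0, -0.1, 98.0]
wrist_force: [-5.4, 19.9, 4.0]
opening: 0.0609
gripper_force: 10.3
```

Run:
```python
from plan import *
plan([(.5458,.0890,.046,98),(.5458,.0890,.27,98),(.47,-.40,.29,215)],step=.04,nd=3)
```

```text
0.1,0,-0.003,0,0,0.0001,0,0,-0.125,0,0,0,0,0,-0.124,0,0,0,0,0,-0.125,0,0,0,0,0,-0.124,0,0,0,0,0,-0.125,0,0,0,0,0,-0.124,0,0,0,-0.105,-0.032,-0.004,0,0,-0.0433,-0.1,-0.046,-0.005,0,0,-0.0434,-0.093,-0.059,-0.004,0,0,-0.0433
-0.084,-0.071,-0.005,0,0,-0.0433,-0.074,-0.081,-0.004,0,0,-0.0434,-0.062,-0.091,-0.005,0,0,-0.0433,-0.048,-0.099,-0.004,0,0,-0.0433,-0.036,-0.104,-0.005,0,0,-0.0434,-0.02,-0.108,-0.004,0,0,-0.0433,-0.006,-0.11,-0.004,0,0,-0.0433,0.009,-0.109,-0.005,0,0,-0.0434,0.024,-0.107,-0.004,0,0,-0.0433,0.039,-0.103,-0.005,0,0,-0.0434
0.052,-0.097,-0.004,0,0,-0.0433,0.064,-0.089,-0.005,0,0,-0.0433
end [ 0.47   -0.3999  0.2901] 215.0
```

>>> drive_tool(plan=[0.1,0,-0.003,0,0,0,0,0,-0.125,0,0,0,0,0,-0.125,0,0,0,0,0,-0.125,0,0,0,0,0,-0.125,0,0,0,0,0,-0.125,0,0,0,0,0,-0.125,0,0,0,-0.105,-0.032,-0.004,0,0,-0.0433,-0.1,-0.046,-0.005,0,0,-0.0433,-0.093,-0.059,-0.004,0,0,-0.0433])

```text
time: 7.7
tcp_pos: [0.5306, -0.0109, 0.2753]
tcp_rot: [180.0, 0.0, 121.8]
wrist_force: [-0.6, 0.3, -0.1]
opening: 0.0601
gripper_force: 0.0
```

>>> drive_tool(plan=[-0.084,-0.071,-0.005,0,0,-0.0433,-0.074,-0.081,-0.004,0,0,-0.0433,-0.062,-0.091,-0.005,0,0,-0.0433,-0.048,-0.099,-0.004,0,0,-0.0433,-0.036,-0.104,-0.005,0,0,-0.0433,-0.02,-0.108,-0.004,0,0,-0.0433,-0.006,-0.11,-0.004,0,0,-0.0433,0.009,-0.109,-0.005,0,0,-0.0433,0.024,-0.107,-0.004,0,0,-0.0433,0.039,-0.103,-0.005,0,0,-0.0433])

```text
time: 8.7
tcp_pos: [0.48, -0.3371, 0.2884]
tcp_rot: [-180.0, -0.0, -160.3]
wrist_force: [0.2, 0.1, 0.5]
opening: 0.0603
gripper_force: 0.0
```

```bash
python3 -c "
from look import *
a,w=look('c4');o=robot.get_obs();print(o['tcp_pos'],o['tcp_rot'],o['joint_positions'])
v,u=np.mgrid[0:420,0:560];z=w[...,2]
m=(v>180)&(v<250)&(u>190)&(u<266)&(z>.024)&(z<.036)
n,l,st,_=cv2.connectedComponentsWithStats(m.astype(np.uint8));m=l==1+np.argmax(st[1:,4])
print('mid',cv2.minAreaRect((w[m][:,:2]*1000).astype(np.float32)))
S=cv2.cvtColor(a,cv2.COLOR_BGR2HSV);H=S[...,0]
r=(v>200)&(v<240)&(u>318)&(u<350)&((H<6)|(H>174))&(S[...,1]>180)
print(np.nanpercentile(z[r],[5,50,95]))
t=r&(z>.168);print(np.nanmean(w[t],0),t.sum(), cv2.minAreaRect((w[t][:,:2]*1000).astype(np.float32)))
"
```

```text
blank [563.1 -41.2] [103.7 172.9] 5.4 jig xy -2.2 35.6
[ 0.4796823  -0.34067955  0.28876332] [-1.79899104e+02 -1.03487601e-02 -1.59669498e+02] [-3.76254119e+01  7.53695761e+00  1.10190060e+02 -7.04385095e-02
  6.21929676e+01 -1.47923107e+02]
mid ((543.1661987304688, 132.57769775390625), (100.96151733398438, 160.52349853515625), 8.750229835510254)
[0.15675251 0.17172176 0.17499223]
[ 0.5206896  -0.12082646  0.17210237] 56 ((520.57080078125, -120.60301208496094), (16.137371063232422, 18.013031005859375), 23.38711166381836)
```

View pics/c4.png

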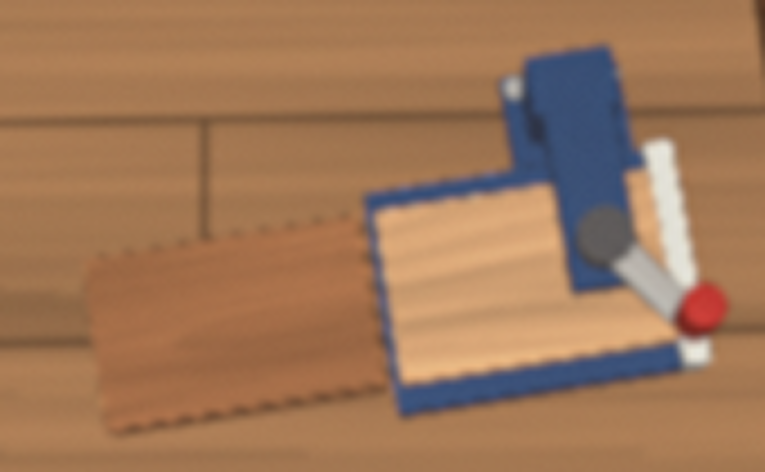

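The blank lies on the bed against the stop (crop x≈680), and the middle board appears unmoved. Next I'll measure the lateral centring and whether the board shifted.

```bash
python3 -c "
from look import *
a,w=grab('top');z=w[...,2];f=np.load('/tmp/f.npz')
def J(w): d=w[...,:2]*1000-O; return np.stack([c*d[...,0]+s*d[...,1],-s*d[...,0]+c*d[...,1]],-1)
def edges(w,zl,zh,yl,yh):
    j=J(w);z=w[...,2];out=[]
    for y in np.arange(yl,yh,10):
        m=(z>zl)&(z<zh)&(abs(j[...,1]-y)<5)&(abs(j[...,0])<80)
        out.append((int(y),*(np.round([j[m][:,0].min(),j[m][:,0].max()],1) if m.any() else (0,0))))
    return out
print('blank now',edges(w,.039,.049,30,121))
j=J(w)
for xl in (-40,-20,0,20,40):
    m=(z>.039)&(z<.049)&(abs(j[...,0]-xl)<5)&(j[...,1]<145)&(j[...,1]>40);print(xl,j[m][:,1].max().round(1))
print('mid now',edges(w,.024,.036,150,280)); print('low-side before',edges(f['w'],.024,.036,150,280))
def near(w):
    j=J(w);z=w[...,2];S=cv2.cvtColor(a,cv2.COLOR_BGR2HSV)
    return [j[(z>.024)&(z<.036)&(abs(j[...,0]-x)<4)&(j[...,1]>128)][:,1].min().round(1) for x in (-30,-10,10,30)]
print(near(w),near(f['w']))
m=(z>.027)&(z<.031)&(abs(j[...,1]-60)<40)&(abs(j[...,0])<75);print('bed x',j[m][:,0].min(),j[m][:,0].max())
b=f['w'];jb=J(b);m=(b[...,2]>.026)&(b[...,2]<.032)&(abs(jb[...,1]-90)<20)&(abs(jb[...,0])<90);print('bed0 x',jb[m][:,0].min(),jb[m][:,0].max())
m=(abs(j[...,0])<22)&(z>.08)
"
```

```text
blank now [(30, np.float64(-50.6), np.float64(49.6)), (40, np.float64(-49.7), np.float64(48.2)), (50, np.float64(-50.2), np.float64(49.7)), (60, np.float64(-50.2), np.float64(49.8)), (70, np.float64(-50.0), np.float64(49.3)), (80, np.float64(-50.3), np.float64(49.3)), (90, np.float64(-49.8), np.float64(48.5)), (100, np.float64(-50.4), np.float64(50.3)), (110, np.float64(-50.5), np.float64(49.8)), (120, np.float64(-49.8), np.float64(49.0))]
-40 119.8
-20 119.5
0 119.4
20 120.1
40 120.3
mid now [(150, np.float64(-47.6), np.float64(52.5)), (160, np.float64(-47.0), np.float64(51.4)), (170, np.float64(-47.8), np.float64(51.0)), (180, np.float64(-48.3), np.float64(52.0)), (190, np.float64(-48.3), np.float64(51.3)), (200, np.float64(-48.1), np.float64(49.9)), (210, np.float64(-48.2), np.float64(51.9)), (220, np.float64(-48.1), np.float64(51.2)), (230, np.float64(-48.6), np.float64(51.6)), (240, np.float64(-48.6), np.float64(51.2)), (250, np.float64(-48.2), np.float64(49.8)), (260, np.float64(-48.6), np.float64(50.8)), (270, np.float64(-48.6), np.float64(50.4))]
low-side before [(150, np.float64(-47.3), np.float64(-42.6)), (160, np.float64(-47.3), np.float64(-41.8)), (170, np.float64(-47.5), np.float64(-42.0)), (180, np.float64(-47.8), np.float64(-42.4)), (190, np.float64(-47.5), np.float64(-42.6)), (200, np.float64(-47.8), np.float64(-42.5)), (210, np.float64(-48.3), np.float64(-42.3)), (220, np.float64(-47.3), np.float64(-42.7)), (230, np.float64(-48.6), np.float64(-42.6)), (240, np.float64(-48.7), np.float64(-42.5)), (250, np.float64(-48.2), np.float64(-43.1)), (260, np.float64(-48.8), np.float64(-43.0)), (270, np.float64(-49.0), np.float64(-44.0))]
[np.float64(131.0), np.float64(130.4), np.float64(130.3), np.float64(132.1)] [np.float64(130.9), np.float64(130.4), np.float64(130.6), np.float64(130.5)]
bed x -64.73693631522605 73.27129910317728
bed0 x -64.54905298741352 65.48239814912036
```

Run:
```python
from plan import *
o=robot.get_obs();p=o['tcp_pos'];print(p,o['tcp_rot'])
plan([(.5215,-.1199,.25,221.9)],step=.04,nd=3,start=(*p,o['tcp_rot'][2]+360))
```

```text
[ 0.47991574 -0.33869259  0.28850003] [-1.79948912e+02 -2.76906096e-03 -1.60435857e+02]
-0.062,0.107,0.021,0,0,-0.0207,-0.07,0.102,0.022,0,0,-0.0207,-0.076,0.098,0.021,0,0,-0.0206,-0.082,0.093,0.022,0,0,-0.0207,-0.087,0.087,0.021,0,0,-0.0207,-0.094,0.081,0.021,0,0,-0.0207
end [ 0.5216 -0.1199  0.2501] 221.9
```

>>> drive_tool(plan=[-0.062,0.107,0.021,0,0,-0.0207,-0.07,0.102,0.022,0,0,-0.0207,-0.076,0.098,0.021,0,0,-0.0206,-0.082,0.093,0.022,0,0,-0.0207,-0.087,0.087,0.021,0,0,-0.0207,-0.094,0.081,0.021,0,0,-0.0207,0,0,0,0,0,0,0,0,0,0,0,0])

```text
time: 9.6
tcp_pos: [0.5228, -0.1162, 0.2498]
tcp_rot: [180.0, -0.0, -138.3]
wrist_force: [-0.2, -0.4, 0.6]
opening: 0.0598
gripper_force: 0.0
```

>>> drive_tool(plan=[0.0114,-0.0063,0,0,0,-0.001,0,0,0.1,0,0,0,0,0,0.1,0,0,0,0,0,0.1,0,0,0,0,0,0.047,0,0,0,0,0,0,0,0,0])

```text
time: 10.2
tcp_pos: [0.5206, -0.1214, 0.1444]
tcp_rot: [179.9, -0.1, -138.2]
wrist_force: [-0.3, -0.4, 0.7]
opening: 0.0602
gripper_force: 0.0
```

>>> drive_tool(plan=[0,0,0,0,0,0,0,0,0,0,0,0,0,0,0,0,0,0,0,0,0,0,0,0,0,0,0,0,0,0,0,0,0,0,0,0], grip=-0.7, force=15)

```text
time: 10.8
tcp_pos: [0.5219, -0.121, 0.1462]
tcp_rot: [-180.0, 0.0, -138.1]
wrist_force: [-0.6, -2.2, 4.9]
opening: 0.024
gripper_force: 15.0
```

>>> drive_tool(plan=[-0.0012,0.0226,0.0004,0,0,0.0333,-0.0012,0.0226,0.0004,0,0,0.0333,-0.0012,0.0226,0.0005,0,0,0.0334,-0.0012,0.0227,0.0004,0,0,0.0333,-0.0012,0.0226,0.0005,0,0,0.0334])

```text
time: 11.3
tcp_pos: [0.5061, -0.091, 0.1455]
tcp_rot: [-180.0, -0.0, -168.4]
wrist_force: [-4.4, -4.9, 8.8]
opening: 0.024
gripper_force: 15.0
```

```bash
cat > st.py <<'E'
from look import *
o=robot.get_obs();p=np.array(o['tcp_pos'])*1000;d=p[:2]-O
print('t',o['time'],'z',p[2].round(1),'R',np.hypot(*d).round(1),'crank th mod360',round((np.degrees(np.arctan2(d[1],d[0]))-188)%360,1),'yaw-as-th',round((o['tcp_rot'][2]-188)%180,1),'J6',o['joint_positions'][5].round(1),np.round(o['wrist_force'],1),np.round(o['wrist_torque'],2))
E
python3 st.py
```

```text
t 11.3 z 145.5 R 65.9 crank th mod360 5.1 yaw-as-th 3.6 J6 -114.4 [-4.4 -4.9  8.8] [-0.73  0.61  0.01]
```

>>> drive_tool(plan=[-0.0012,0.0226,-0.002,0,0,0.0333,-0.0012,0.0226,0.0004,0,0,0.0333,-0.0012,0.0226,0.0005,0,0,0.0334,-0.0012,0.0227,0.0004,0,0,0.0333,-0.0012,0.0226,0.0005,0,0,0.0334,-0.0012,0.0226,0.0004,0,0,0.0333,-0.0012,0.0226,0.0004,0,0,0.0333,-0.0012,0.0226,0.0005,0,0,0.0334,-0.0012,0.0227,0.0004,0,0,0.0333,-0.0012,0.0226,0.0005,0,0,0.0334])

```text
time: 12.3
tcp_pos: [0.5256, -0.0287, 0.1443]
tcp_rot: [-179.9, -0.1, 131.6]
wrist_force: [-5.8, -0.1, 5.3]
opening: 0.0239
gripper_force: 15.0
```

```bash
python3 st.py
```

```text
t 12.3 z 144.3 R 65.1 crank th mod360 305.3 yaw-as-th 123.6 J6 -47.3 [-5.8 -0.1  5.3] [-0.06  0.94 -0.04]
```

Working well; continue.

>>> drive_tool(plan=[-0.0012,0.0226,0.0004,0,0,0.0333,-0.0012,0.0226,0.0004,0,0,0.0333,-0.0012,0.0226,0.0005,0,0,0.0334,-0.0012,0.0227,0.0004,0,0,0.0333,-0.0012,0.0226,0.0005,0,0,0.0334,-0.0012,0.0226,0.0004,0,0,0.0333,-0.0012,0.0226,0.0004,0,0,0.0333,-0.0012,0.0226,0.0005,0,0,0.0334,-0.0012,0.0227,0.0004,0,0,0.0333,-0.0012,0.0226,0.0005,0,0,0.0334])

```text
time: 13.3
tcp_pos: [0.5896, -0.0149, 0.143]
tcp_rot: [-179.9, -0.0, 71.6]
wrist_force: [-5.0, 7.9, 3.8]
opening: 0.0237
gripper_force: 15.0
```

```bash
python3 st.py
```

```text
t 13.3 z 143.0 R 64.2 crank th mod360 244.5 yaw-as-th 63.6 J6 14.6 [-5.   7.9  3.8] [ 1.31  0.74 -0.19]
```

>>> drive_tool(plan=[-0.0012,0.0226,0.0004,0,0,0.0333,-0.0012,0.0226,0.0004,0,0,0.0333,-0.0012,0.0226,0.0005,0,0,0.0334,-0.0012,0.0227,0.0004,0,0,0.0333,-0.0012,0.0226,0.0005,0,0,0.0334,-0.0012,0.0226,0.0004,0,0,0.0333,-0.0012,0.0226,0.0004,0,0,0.0333,-0.0012,0.0226,0.0005,0,0,0.0334,-0.0012,0.0227,0.0004,0,0,0.0333,-0.0012,0.0226,0.0005,0,0,0.0334])

```text
time: 14.3
tcp_pos: [0.6334, -0.0635, 0.1416]
tcp_rot: [-179.9, 0.0, 11.6]
wrist_force: [-0.0, 7.6, -0.6]
opening: 0.0239
gripper_force: 15.0
```

```bash
python3 st.py
```

```text
t 14.3 z 141.6 R 64.3 crank th mod360 183.3 yaw-as-th 3.6 J6 70.5 [-0.   7.6 -0.6] [ 1.3   0.22 -0.22]
```

>>> drive_tool(plan=[-0.0012,0.0226,0.0004,0,0,0.0333,-0.0012,0.0226,0.0004,0,0,0.0333,-0.0012,0.0226,0.0005,0,0,0.0334,-0.0012,0.0227,0.0004,0,0,0.0333,-0.0012,0.0226,0.0005,0,0,0.0334,-0.0012,0.0226,0.0004,0,0,0.0333,-0.0012,0.0226,0.0004,0,0,0.0333,-0.0012,0.0226,0.0005,0,0,0.0334,-0.0012,0.0227,0.0004,0,0,0.0333,-0.0012,0.0226,0.0005,0,0,0.0334])

```text
time: 15.3
tcp_pos: [0.6131, -0.1254, 0.1403]
tcp_rot: [-180.0, 0.1, -48.4]
wrist_force: [1.8, 6.5, -1.7]
opening: 0.0236
gripper_force: 15.0
```

```bash
python3 st.py
```

```text
t 15.3 z 140.3 R 65.2 crank th mod360 123.0 yaw-as-th 123.6 J6 124.7 [ 1.8  6.5 -1.7] [ 1.33 -0.26 -0.14]
```

>>> drive_tool(plan=[-0.0012,0.0226,0.0004,0,0,0.0333,-0.0012,0.0226,0.0004,0,0,0.0333,-0.0012,0.0226,0.0005,0,0,0.0334,0,0,0,0,0,0])

```text
time: 15.7
tcp_pos: [0.5955, -0.1366, 0.1399]
tcp_rot: [180.0, 0.1, -66.4]
wrist_force: [-0.9, 2.2, -1.3]
opening: 0.0238
gripper_force: 15.0
```

```bash
python3 st.py
```

```text
t 15.7 z 139.9 R 65.5 crank th mod360 104.6 yaw-as-th 105.6 J6 141.2 [-0.9  2.2 -1.3] [ 0.48  0.1  -0.25]
```

>>> drive_tool(plan=[0,0,0,0,0,0,0,0,0,0,0,0,0,0,0,0,0,0,0,0,-0.1,0,0,0,0,0,-0.1,0,0,0,0,0,0,0,0,-0.045,0,0,0,0,0,-0.045,0,0,0,0,0,-0.045,0,0,0,0,0,-0.045,0,0,0,0,0,-0.045], grip=0.32)

```text
time: 16.7
tcp_pos: [0.5963, -0.1369, 0.2002]
tcp_rot: [180.0, -0.0, -25.3]
wrist_force: [0.4, 0.6, -0.2]
opening: 0.0608
gripper_force: 0.0
```

>>> drive_tool(plan=[0,0,0,0,0,-0.045,0,0,0,0,0,-0.045,0,0,0,0,0,-0.045,0,0,0,0,0,-0.045,0,0,0,0,0,-0.045,0,0,0,0,0,-0.045,0,0,0,0,0,-0.045,0,0,0,0,0,-0.045,0,0,0,0,0,-0.045,0,0,0,0,0,-0.045])

```text
time: 17.7
tcp_pos: [0.5963, -0.1369, 0.2002]
tcp_rot: [180.0, 0.0, 55.7]
wrist_force: [-0.1, 0.0, -0.4]
opening: 0.06
gripper_force: 0.0
```

>>> drive_tool(plan=[0,0,0,0,0,-0.045,0,0,0,0,0,-0.045,0,0,0,0,0,-0.045,0,0,0,0,0,-0.045,0,0,0,0,0,-0.045,0,0,0,0,0,-0.045,0,0,0,0,0,-0.045,0,0,0,0,0,0])

```text
time: 18.5
tcp_pos: [0.5963, -0.1369, 0.2002]
tcp_rot: [180.0, 0.0, 112.2]
wrist_force: [0.2, 0.5, -0.9]
opening: 0.0603
gripper_force: 0.0
```

```bash
python3 st.py
```

```text
t 18.5 z 200.2 R 66.1 crank th mod360 105.1 yaw-as-th 104.2 J6 -37.3 [ 0.2  0.5 -0.9] [ 0.01 -0.08 -0.05]
```

>>> drive_tool(plan=[0,0,0.095,0,0,0,0,0,0.095,0,0,0,0,0,0,0,0,0])

```text
time: 18.8
tcp_pos: [0.5942, -0.1364, 0.1401]
tcp_rot: [-179.8, -0.2, 111.8]
wrist_force: [-1.3, -0.0, 0.8]
opening: 0.0604
gripper_force: 0.0
```

>>> drive_tool(plan=[0,0,0,0,0,0,0,0,0,0,0,0,0,0,0,0,0,0,0,0,0,0,0,0,0,0,0,0,0,0], grip=-0.7)

```text
time: 19.3
tcp_pos: [0.5963, -0.1371, 0.1438]
tcp_rot: [180.0, 0.0, 112.0]
wrist_force: [-0.7, -2.6, 3.9]
opening: 0.0239
gripper_force: 15.0
```

```bash
python3 st.py
```

```text
t 19.3 z 143.8 R 66.3 crank th mod360 105.1 yaw-as-th 104.0 J6 -37.1 [-0.7 -2.6  3.9] [-0.55  0.13  0.04]
```

>>> drive_tool(plan=[0.0012,-0.0226,0.0004,0,0,0.0333,0.0012,-0.0226,0.0004,0,0,0.0333,0.0012,-0.0226,0.0005,0,0,0.0334,0.0012,-0.0227,0.0004,0,0,0.0333,0.0012,-0.0226,0.0005,0,0,0.0334,0.0012,-0.0226,0.0004,0,0,0.0333,0.0012,-0.0226,0.0004,0,0,0.0333,0.0012,-0.0226,0.0005,0,0,0.0334,0.0012,-0.0227,0.0004,0,0,0.0333,0.0012,-0.0226,0.0005,0,0,0.0334])

```text
time: 20.3
tcp_pos: [0.5316, -0.1298, 0.1426]
tcp_rot: [179.9, 0.1, 51.8]
wrist_force: [-9.5, -22.8, 8.0]
opening: 0.0238
gripper_force: 15.0
```

```bash
python3 st.py
```

```text
t 20.3 z 142.6 R 66.2 crank th mod360 46.2 yaw-as-th 43.8 J6 22.3 [ -9.5 -22.8   8. ] [-3.83  1.54 -0.1 ]
```

>>> drive_tool(plan=[0.0012,-0.0226,0.0004,0,0,0.0333,0.0012,-0.0226,0.0004,0,0,0.0333,0.0012,-0.0226,0.0005,0,0,0.0334,0.0012,-0.0226,0.0005,0,0,0.0334,0.0006,-0.0113,0.0002,0,0,0.0167])

```text
time: 20.8
tcp_pos: [0.5115, -0.1048, 0.1416]
tcp_rot: [-180.0, 0.2, 24.8]
wrist_force: [-14.5, -12.7, 11.2]
opening: 0.0234
gripper_force: 15.0
```

```bash
python3 st.py
```

```text
t 20.8 z 141.6 R 65.4 crank th mod360 18.0 yaw-as-th 16.8 J6 51.3 [-14.5 -12.7  11.2] [-2.12  2.45 -0.06]
```

>>> drive_tool(plan=[-0.003,-0.0226,0,0,0,0.0333,0.0012,-0.0226,0,0,0,0.0333,0.0003,-0.0057,0,0,0,0.0083,0,0,0,0,0,0])

```text
time: 21.2
tcp_pos: [0.5063, -0.0902, 0.1413]
tcp_rot: [-180.0, 0.1, 11.5]
wrist_force: [-7.3, -3.4, 4.7]
opening: 0.0235
gripper_force: 15.0
```

```bash
python3 st.py
```

```text
t 21.2 z 141.3 R 65.5 crank th mod360 4.4 yaw-as-th 3.5 J6 65.9 [-7.3 -3.4  4.7] [-0.6   1.34 -0.21]
```

>>> drive_tool(plan=[-0.001,-0.0076,0,0,0,0.0111,0.0001,-0.0038,0,0,0,0.0056,0,0,0,0,0,0])

```text
time: 21.5
tcp_pos: [0.5057, -0.087, 0.1413]
tcp_rot: [180.0, 0.1, 8.5]
wrist_force: [-5.2, -3.5, 2.1]
opening: 0.0237
gripper_force: 15.0
```

```bash
python3 st.py
```

```text
t 21.5 z 141.3 R 65.5 crank th mod360 1.6 yaw-as-th 0.5 J6 69.2 [-5.2 -3.5  2.1] [-0.63  0.83 -0.11]
```

>>> drive_tool(plan=[0.0001,-0.0057,0,0,0,0.005,0,0,0,0,0,0])

```text
time: 21.7
tcp_pos: [0.5055, -0.0856, 0.1413]
tcp_rot: [180.0, 0.1, 7.6]
wrist_force: [-5.3, -7.0, 1.3]
opening: 0.0239
gripper_force: 15.0
```

```bash
python3 st.py
```

```text
t 21.7 z 141.3 R 65.5 crank th mod360 0.4 yaw-as-th 179.6 J6 70.3 [-5.3 -7.   1.3] [-1.31  0.8  -0.18]
```

>>> drive_tool(plan=[0,-0.004,0,0,0,0.002,0,0,0,0,0,0])

```text
time: 21.9
tcp_pos: [0.5055, -0.0852, 0.1414]
tcp_rot: [179.9, 0.1, 7.3]
wrist_force: [-4.1, -17.8, 0.1]
opening: 0.0238
gripper_force: 15.0
```

>>> drive_tool(plan=[0,-0.004,0,0,0,0,0,0,0,0,0,0])

```text
time: 22.1
tcp_pos: [0.5055, -0.0848, 0.1414]
tcp_rot: [179.8, 0.1, 7.3]
wrist_force: [-4.6, -26.9, -1.3]
opening: 0.0236
gripper_force: 15.0
```

```bash
python3 st.py
```

```text
t 22.1 z 141.4 R 65.4 crank th mod360 359.7 yaw-as-th 179.3 J6 70.9 [ -4.6 -26.9  -1.3] [-4.74  1.   -0.03]
```

>>> drive_tool(plan=[0,0.008,0,0,0,-0.003,0.0012,0.0226,-0.0004,0,0,-0.0333,0.0012,0.0226,-0.0004,0,0,-0.0333,0.0012,0.0226,-0.0005,0,0,-0.0334,0.0012,0.0227,-0.0004,0,0,-0.0333,0.0012,0.0226,-0.0005,0,0,-0.0334,0.0012,0.0226,-0.0004,0,0,-0.0333,0.0012,0.0226,-0.0004,0,0,-0.0333])

```text
time: 22.9
tcp_pos: [0.5279, -0.1262, 0.1422]
tcp_rot: [-179.9, 0.1, 50.0]
wrist_force: [-4.3, -0.1, 1.9]
opening: 0.0234
gripper_force: 15.0
```

```bash
python3 st.py
```

```text
t 22.9 z 142.2 R 65.6 crank th mod360 41.8 yaw-as-th 42.0 J6 24.1 [-4.3 -0.1  1.9] [-0.12  0.72 -0.05]
```

>>> drive_tool(plan=[0.0012,0.0226,-0.0004,0,0,-0.0333,0.0012,0.0226,-0.0004,0,0,-0.0333,0.0012,0.0226,-0.0005,0,0,-0.0334,0.0012,0.0227,-0.0004,0,0,-0.0333,0.0012,0.0226,-0.0005,0,0,-0.0334,0.0012,0.0226,-0.0004,0,0,-0.0333,0.0012,0.0226,-0.0004,0,0,-0.0333,0,0,0,0,0,0])

```text
time: 23.7
tcp_pos: [0.5727, -0.1413, 0.1432]
tcp_rot: [-180.0, 0.0, 91.9]
wrist_force: [-0.8, -1.0, 0.8]
opening: 0.0238
gripper_force: 15.0
```

```bash
python3 st.py
```

```text
t 23.7 z 143.2 R 65.3 crank th mod360 84.1 yaw-as-th 83.9 J6 -18.0 [-0.8 -1.   0.8] [-0.21  0.21  0.26]
```

>>> drive_tool(plan=[0.0012,0.0226,-0.0004,0,0,-0.0333,0,0,0,0,0,0,0,0,0,0,0,0])

```text
time: 24.0
tcp_pos: [0.5792, -0.1407, 0.1433]
tcp_rot: [180.0, 0.0, 97.5]
wrist_force: [-1.4, -1.1, 1.3]
opening: 0.0238
gripper_force: 15.0
```

```bash
python3 st.py
```

```text
t 24.0 z 143.3 R 65.2 crank th mod360 89.8 yaw-as-th 89.5 J6 -23.4 [-1.4 -1.1  1.3] [-0.28  0.04  0.31]
```

Now I'll release, lift, move clear and check.

>>> drive_tool(plan=[0,0,0,0,0,0,0,0,0,0,0,0,0,0,0,0,0,0,0,0,-0.1,0,0,0,0,0,-0.15,0,0,0,0,0,-0.15,0,0,0,-0.13,-0.05,0,0,0,0,-0.13,-0.05,0,0,0,0,-0.13,-0.05,0,0,0,0,-0.13,-0.05,0,0,0,0], grip=0.32)

```text
time: 25.0
tcp_pos: [0.5403, -0.3047, 0.2634]
tcp_rot: [180.0, 0.0, 97.7]
wrist_force: [-0.1, -0.0, 0.3]
opening: 0.0601
gripper_force: 0.0
```

>>> drive_tool(plan=[-0.13,-0.05,0,0,0,0,-0.1,-0.03,0,0,0,0,0,0,0,0,0,0,0,0,0,0,0,0])

```text
time: 25.4
tcp_pos: [0.5261, -0.3752, 0.2629]
tcp_rot: [-180.0, -0.0, 97.7]
wrist_force: [0.7, 0.8, 0.1]
opening: 0.0601
gripper_force: 0.0
```

```bash
python3 -c "
from look import *
a,w=look('c5');z=w[...,2]
def J(w): d=w[...,:2]*1000-O; return np.stack([c*d[...,0]+s*d[...,1],-s*d[...,0]+c*d[...,1]],-1)
j=J(w);S=cv2.cvtColor(a,cv2.COLOR_BGR2HSV);H=S[...,0]
for xl in (-40,-20,0,20,40):
    m=(z>.039)&(z<.049)&(abs(j[...,0]-xl)<5)&(j[...,1]<145)&(j[...,1]>40);print(xl,j[m][:,1].max().round(1))
for y in(40,70,100):
    m=(z>.039)&(z<.049)&(abs(j[...,1]-y)<5)&(abs(j[...,0])<80);print(y,j[m][:,0].min(),j[m][:,0].max())
r=(np.hypot(j[...,0],j[...,1])<90)&((H<6)|(H>174))&(S[...,1]>180)&(z>.155)
p=np.nanmean(j[r],0);print('knob',p,np.degrees(np.arctan2(p[1],p[0]))-180,np.nanpercentile(z[r],[50,95]));print(robot.get_obs()['tcp_pos'],robot.get_obs()['wrist_force'])"
```

```text
blank [563.8 -40.4] [101.5 169.9] 6.56 jig xy -1.5 36.3
-40 119.8
-20 119.5
0 118.9
20 120.1
40 120.3
40 -49.95852455882972 48.43425547166124
70 -49.85110862734498 50.25464723995714
100 -50.41858595489974 49.513659472440054
knob [ -1.99918112 -63.85318962] -271.79328919408533 [0.16523812 0.1688886 ]
[ 0.52633203 -0.37450478  0.26299493] [ 0.39212462 -0.17590218 -0.23126299]
```

View pics/c5.png

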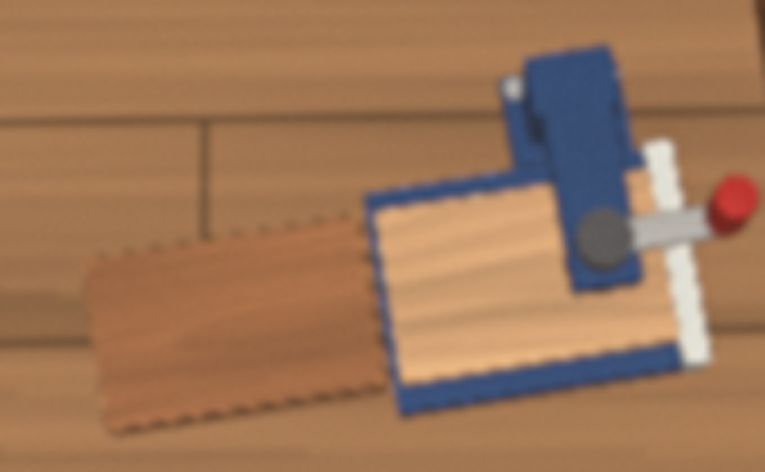

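The blank is home and square against the stop, the crank points along the jig's -y (a quarter turn off bottom), and the middle board has not moved.

```bash
python3 -c "
from plant import robot
print(robot.job_done())"
```

```text
the job is handed in; nothing more can be done
None
```

I handed the job in at about 25 s: the blank lies square against the end stop, and the hold-down screw was bottomed and backed off a quarter turn (about 90°). The middle board measured unmoved; I never touched the bystanders but did not re-measure them.

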